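# Slide a freshly painted board into its drying carrier

### The arm

A 6-joint arm with a two-finger parallel gripper is mounted at the origin on the work surface. World frame = base frame: x ahead of the robot, y to its left, z up, the work surface at z = 0. Lengths are in m, angles in rad, forces in N, time in s.
With the tool pointing down it reaches from about 0.25 to 0.775 m from the base axis. Payload 4 kg.
Tool frame: the origin (TCP) lies on the centre line of the jaws, within the pads' length; the fingertips stand 11 mm ahead of it and the grasp point (between the pads) lies 8 mm behind it; z points along the fingers, y is the line along which they close (so a half turn about z gives the same grasp; the last joint's range is limited). The gripper opens to 85 mm and grips with 20 to 120 N. Pads are 22 mm wide; open, the fingers measure 114 mm over their backs; the gripper's body (76 mm by 85 mm) begins 54 mm behind the grasp point. The pads swing forward as they close: fully open they stand 13 mm farther back than shut.
Start: joints at [1.043, 0.087, 1.371, -0, 1.684, -0.103], TCP at [0.227, 0.501, 0.242] pointing down, gripper open.
Joint ranges: [-3.1, 3.1], [-0.76, 2.03], [0.27, 2.55], [-1.08, 4.22], [0.17, 2.65], [-2.57, 2.57]. Speed limits (rad/s): [2.79, 2.79, 3.14, 3.14, 3.14, 3.14].

### API

Orientations are given as a rotation vector (axis times angle).
In Python, from workcell import observe, get_image, close_job gives the robot as it stands.
- The arm moves only by the shell command python3 -m pendant 'ROWS' [OPENING]. ROWS is JSON, one flat list of numbers, 4 for each row, row after row: the shift along the tool's x, y, z in cm, then the turn about the tool's z in rad. A call has 1 to 5 rows; each row shifts and turns the commanded pose from where the row before left it, along the tool's axes as they then stand; what a row does not reach is not made up. A row lasts 1/12 s, in which the tool goes at most 41.7 mm and 7.16 degrees, less where a joint would pass 70% of its speed; a pose out of reach is approached as far as the arm can. A call is refused whole if a number of a shift passes 4.17 or a number of a turn 0.125, either way. A call with a gripper value outside its range is refused whole. OPENING is the opening, from 0 (shut) to 1 (fully open), set as the call begins (- or left out, the last holds). The fingers move at their own pace and stop on an object; the grip force is fixed at half the most. Time passes only in rows, so rows that do not move let the fingers close. It gives the time, the measured TCP pose, the force, the opening and the grip force at its end, in the units of the state.
- observe(): the state, without advancing time (a new reading comes with each control period).
- get_image(name): name is "scene" or "top"; returns a dict with "color" (420x560x3 uint8, red, green, blue), "intrinsics" (3x3 intrinsics, pixels), "extrinsics" (4x4, takes a point from camera to world coordinates). Camera axes: x right, y down, z forward; pixel columns grow to the right and rows downward; lengths in m; the calibration is good to about 2 mm. A picture is of the moment at which its call begins. There is no depth.
- close_job(): hands the job in; it is judged then, once.
The state is a dict: "clock": time; "joints": joint angles; "joint_velocities": joint speeds; "tau": joint torques, N m; "tool_pos": TCP position; "orientation": TCP orientation; "force": force on the tool from outside, world axes, zero at the start; "torque": the same for the moment, N m; "grip_width": finger opening in m; "gripper_force": force on a finger pad.
Only numpy, scipy, OpenCV 4.12 (cv2) and the standard library are available. Lean on these libraries where they do the work, as an engineer would, in place of code of your own. Each camera call takes 0.05 s, during which the arm holds its last target. There are 200 camera calls.

### The job

Swing open the little wooden gate on the dark drying carrier, slide the freshly painted board in, painted face up, until it sits fully home against the back stop, then swing the gate shut again behind it. Leave the tin, the cup and the brush lying on the bench where they are.

Things in the scene. Friction and masses are not known exactly. Their poses are not given: they have to be found in the camera images.
- carrier: dark wooden carrier fixed to the bench, 160 long (x), 133 wide (y), 36 high. Origin on the bench under its middle. The mouth faces its -x; a board goes in along +x, sliding on the bench (no floor). Fully home, the board's origin is at the carrier's origin. Lips 14 to 24 above the bench cover y beyond +-39.5 for x over -50; a slat 24 to 34 above the bench spans x = 40 to 70; else open above.
- mouth (a point): on the bench in the middle of the mouth, at x = -77 in the carrier's frame. Here the flared cheeks stand about 124 apart; they narrow to 103 at x = -50, and from there straight side walls (inner faces y = +-51.5) run to the back stop.
- stop (a point): on the bench, in the middle of the back stop's inner face, at x = +70 in the carrier's frame; the stop is 36 high
- board: flat pine board, 140 (x) by 100 (y) by 12 thick, 0.13 kg, top painted grey-green, loose, lying flat on the bench before the mouth of the carrier. Origin at the centre of its underside, z up. Too wide to grip; it goes in with its x axis along the carrier's x axis, either end first.
- gate (a joint): swing of the gate about its upright pin, rad: 0 = shut across the mouth, grows as the free end swings out, away from the bay; 1.57 = bar pointing straight out along the carrier's -x, 2.2 = limit. A board passes when it reads over about 1.5. It stays where it is left.
- gate_hinge (a point): the gate's pin, 34 above the bench, at x = -86, y = +75 in the carrier's frame. The gate is a pine bar 12 thick, standing 4 to 34 above the bench, reaching 95 from the pin; shut, it points along the carrier's -y.
- gate_peg (a point): axis of the upright round pine peg on the gate bar, 14 diameter, rising from 34 to 85 above the bench, 80 from the pin; this point is 75 above the bench
- tin: bystander: metal tin, 76 diameter, 75 high, origin under its centre
- cup: bystander: white open cup, 70 diameter, 70 high, origin under its centre
- brush: bystander: paint brush lying on the bench beyond the back stop of the carrier
Mind the look-alikes: they are no part of the job. There is more than one size of the carrier; the job needs the largest.

How it is judged:
On the way, in this order (a step that is already met when the one before it is completed fails the run):
1. the gate is swung open (value of joint gate above 1.2 rad), for 0.1 s.
2. the board is fully in, against the back stop, while the gate is still open (x of board in the frame of carrier above -0.006 m and y of board in the frame of carrier between -0.006 and 0.006 m and angle between the x axis of board and the x axis of carrier, either way round below 0.06 rad and angle between board's own z axis and vertical below 0.06 rad and height (world z) of board below 0.006 m and value of joint gate above 0.5 rad), for 0.2 s.
At the end, for the whole second after the job is handed in: the board lies flat on the bench in the carrier, painted face up, within 6 mm of fully home and of the middle, square within 0.06 rad, at rest, and the gate is shut (under 0.12 rad) (x of board in the frame of carrier above -0.006 m and y of board in the frame of carrier between -0.006 and 0.006 m and angle between the x axis of board and the x axis of carrier, either way round below 0.06 rad and angle between board's own z axis and vertical below 0.06 rad and height (world z) of board below 0.006 m and value of joint gate below 0.12 rad and linear speed of board below 0.01 m/s); the robot touches nothing.
It fails at once if the tin is moved more than 30 mm (distance of tin from where it was at the start of the episode above 0.03 m).
It fails at once if the cup is moved more than 30 mm (distance of cup from where it was at the start of the episode above 0.03 m).
It fails at once if the brush is moved more than 30 mm (distance of brush from where it was at the start of the episode above 0.03 m).
It also fails if it takes over 72 s, if anything falls off the work surface, if the arm or the gripper's body presses on something with over 40 N, if the wrist force passes 120 N, or if a joint passes its speed limit or range.

## Working session

There is one attempt and no reset: what is moved stays moved. The work goes in short steps, Python scripts to look and compute and a shell command to move; the robot and the scene stay as the last step left them, time stands still between calls to the robot, and variables do not carry over. Pictures are saved under pics/ and viewed, at most 12 in all, crops included, and the job is handed in when it is done.

```bash
mkdir -p pics
cat > h.py <<'E'
import numpy as np, cv2
from workcell import observe, get_image, close_job
def snap(n,f):
    d=get_image(n); cv2.imwrite(f,d["color"][:,:,::-1]); np.savez(f+'.npz',**d); return d
def ray(K,T,u,v):
    d=T[:3,:3]@np.linalg.inv(K)@np.array([u,v,1.]); return T[:3,3],d
def plane(d,u,v,z):
    o,r=ray(d["intrinsics"],d["extrinsics"],u,v); return o+r*(z-o[2])/r[2]
def proj(d,p):
    T=np.linalg.inv(d["extrinsics"]); q=d["intrinsics"]@(T[:3,:3]@np.asarray(p)+T[:3,3]); return q[:2]/q[2]
def tri(d1,p1,d2,p2):
    o1,a=ray(d1["intrinsics"],d1["extrinsics"],*p1); o2,b=ray(d2["intrinsics"],d2["extrinsics"],*p2)
    s=np.linalg.lstsq(np.stack([a,-b],1),o2-o1,rcond=None)[0]; x=o1+a*s[0]; y=o2+b*s[1]; return (x+y)/2,np.linalg.norm(x-y)
E
python3 - <<'E'
from h import *
a=snap("scene","pics/s0.png"); b=snap("top","pics/t0.png")
for d in(a,b): print(d["extrinsics"].round(3),d["intrinsics"].round(1))
print(observe())
E
```

```text
[[ 0.618  0.6   -0.508  1.111]
 [ 0.786 -0.457  0.416 -0.296]
 [ 0.017 -0.657 -0.754  0.852]
 [ 0.     0.     0.     1.   ]] [[480.8   0.  283.9]
 [  0.  480.8 211.6]
 [  0.    0.    1. ]]
[[-0.013 -0.999  0.05   0.553]
 [-1.     0.013  0.     0.154]
 [-0.001 -0.05  -0.999  0.941]
 [ 0.     0.     0.     1.   ]] [[431.2   0.  283. ]
 [  0.  431.2 211.6]
 [  0.    0.    1. ]]
{'clock': 0.1, 'joints': array([ 1.04288735e+00,  8.79296601e-02,  1.37210896e+00, -4.04525594e-06,
        1.68360404e+00, -1.03120478e-01]), 'joint_velocities': array([ 0.00079377, -0.0026229 , -0.00385207,  0.00119632, -0.00047374,
        0.00133074]), 'tau': array([ 2.54980441e-03, -3.53013825e+01, -3.14219570e+01, -7.40475321e-05,
        7.95000640e-03, -5.68451441e-06]), 'tool_pos': array([0.22647162, 0.50074441, 0.24122664]), 'orientation': array([-6.62117803e-01, -3.07037824e+00,  3.06254084e-03]), 'force': array([ 0.34212446, -0.2213578 , -0.01493881]), 'torque': array([-0.01116718, -0.07040966, -0.00164071]), 'gripper_force': 0.0, 'grip_width': 0.08528165663255746}
```

View pics/t0.png

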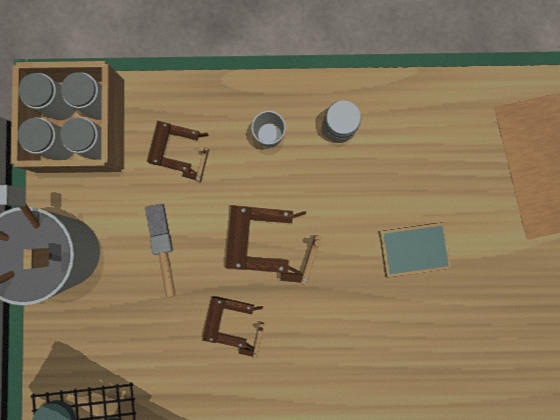

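View pics/s0.png

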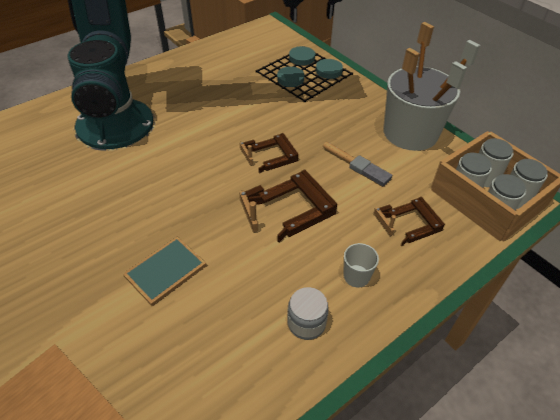

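Top view shows look-alike carriers: small ones at (180,150) and (235,325), and the largest at (268,242), which I choose. The board is at (415,250), the big gate is slightly ajar with its peg near (317,238), the cup is at (268,130), the tin at (342,120) and the brush at (160,245). I'll check this in a crop.

Run:
```python
from h import *
t=cv2.imread("pics/t0.png"); s=cv2.imread("pics/s0.png")
A=cv2.resize(t[195:295,215:345],None,fx=6,fy=6,interpolation=cv2.INTER_CUBIC)[:, :780]
cv2.imwrite("pics/tc.png",A)
B=cv2.resize(s[160:250,225:350],None,fx=6,fy=6,interpolation=cv2.INTER_CUBIC)
cv2.imwrite("pics/sc.png",B)
d=dict(np.load("pics/t0.png.npz"))
# board: greenish mask, top at 12mm
hsv=cv2.cvtColor(t,cv2.COLOR_BGR2HSV); print(hsv[250,415],hsv[240,237],hsv[269,260])
m=cv2.inRange(hsv,(75,40,40),(105,255,255)); 
for c in cv2.findContours(m,0,2)[0]:
    if cv2.contourArea(c)>1000:
        r=cv2.minAreaRect(c); print(r); P=np.array([plane(d,*p,0.012) for p in cv2.boxPoints(r)]); print(P.round(4),np.linalg.norm(np.diff(P,axis=0),axis=1))
m=cv2.inRange(hsv,(0,80,0),(15,255,110)); n,l,st,ce=cv2.connectedComponentsWithStats(m)
for i in range(1,n):
    if st[i,4]>200: print(st[i],ce[i])
```

```text
[ 83  51 116] [ 11 150  75] [ 11 166  60]
((415.71710205078125, 249.47958374023438), (40.04941940307617, 58.21229553222656), 82.03038787841797)
[[ 0.5498 -0.0632  0.012 ]
 [ 0.5655 -0.1877  0.012 ]
 [ 0.4804 -0.197   0.012 ]
 [ 0.4648 -0.073   0.012 ]] [0.1255593  0.08562441 0.12497769]
[108  66  16  62 429] [115.67599068  98.98601399]
[ 147  121   61   58 1159] [170.44779983 147.08541846]
[ 90 122  34  50 403] [113.16377171 151.33995037]
[ 225  205   81   78 2509] [255.77281786 241.47429255]
[ 202  296   61   61 1259] [225.66322478 323.84590945]
```

View pics/tc.png

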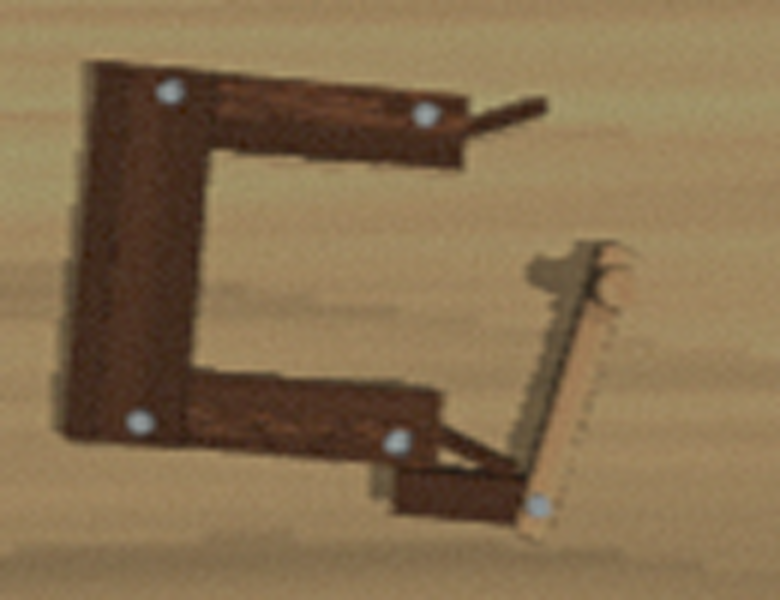

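View pics/sc.png

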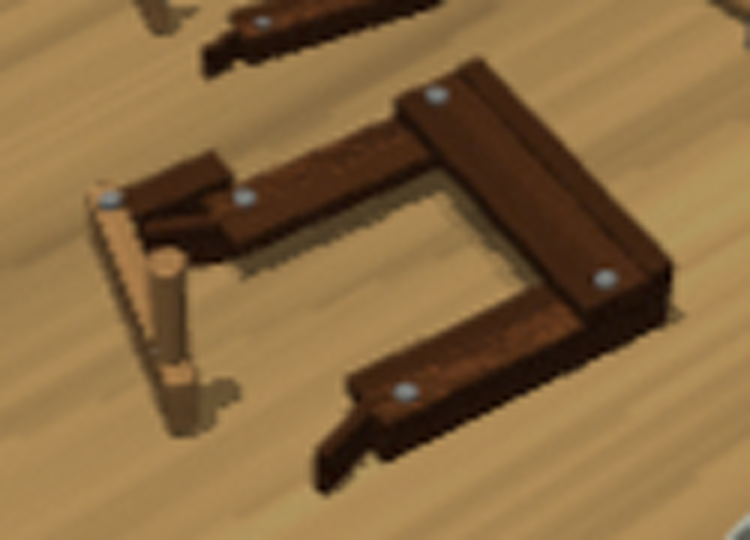

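The crops confirm the largest carrier. In the top crop its gate pin is at crop (538,505) and the peg top at (618,288). The back screws are at (171,91) and (140,422), the front screws at (426,114) and (398,440). I'll triangulate these.

```bash
cat >> h.py <<'E'
def rv(o):
    from scipy.spatial.transform import Rotation as R
    return R.from_rotvec(o).as_matrix()
E
python3 - <<'E'
from h import *
t=dict(np.load("pics/t0.png.npz"));s=dict(np.load("pics/s0.png.npz"))
T=lambda x,y:(215+(x+.5)/6-.5,195+(y+.5)/6-.5); S=lambda x,y:(225+(x+.5)/6-.5,160+(y+.5)/6-.5)
pts=dict(pin=((538,505),(109,199)),peg=((618,286),(168,261)),backR=((171,91),(605,278)),backL=((140,422),(436,95)),frR=((426,114),(405,391)),frL=((398,440),(244,197)))
Q={}
for k,(a,b) in pts.items():
    p,e=tri(t,T(*a),s,S(*b)); Q[k]=p; print(k,p.round(4),round(e,4))
# axis
v=(Q['frR']-Q['backR']+Q['frL']-Q['backL'])[:2]; w=(Q['backL']-Q['backR']+Q['frL']-Q['frR'])[:2]
print("yaw x",np.arctan2(-v[1],-v[0]),"yaw from y",np.arctan2(w[1],w[0])-np.pi/2)
yaw=(np.arctan2(-v[1],-v[0])+np.arctan2(w[1],w[0])-np.pi/2)%np.pi
yaw=np.angle(np.exp(1j*np.arctan2(-v[1],-v[0]))+np.exp(1j*(np.arctan2(w[1],w[0])-np.pi/2)))
R=np.array([[np.cos(yaw),-np.sin(yaw)],[np.sin(yaw),np.cos(yaw)]])
# outer corners of stop/walls at z .036 from top: back corners & slat edges
print("yaw",yaw)
o_pin=Q['pin'][:2]-R@[-.086,.075]; print("origin via pin",o_pin)
for k in Q: print(k,((Q[k][:2]-o_pin)@R).round(4))
# back outer corners (top z .036) expected x=80,y=+-66.5
for c in ((90,62),(66,437)): print("corner",((plane(t,*T(*c),.036)[:2]-o_pin)@R).round(4))
for c in ((211,150),(193,370)): print("slat-lip corner",((plane(t,*T(*c),.029)[:2]-o_pin)@R).round(4))
b=np.array([[.5498,-.0632],[.5655,-.1877],[.4804,-.1970],[.4648,-.0730]])
print("board",((b-o_pin)@R).round(4),((b.mean(0)-o_pin)@R).round(4))
g=((Q['peg']-Q['pin'])[:2]@R); print("gate",np.arctan2(-g[0],-g[1]),np.hypot(*g))
o=observe(); print(rv(o['orientation']).round(3))
for n,h in(("cup",.07),("tin",.075)):
    c=dict(cup=(268,126),tin=(343,116))[n]; print(n,((plane(t,*c,h)[:2]-o_pin)@R).round(3),plane(t,*c,h).round(3))
E
```

```text
pin [0.4588 0.1119 0.0387] 0.0012
peg [0.5352 0.0867 0.0872] 0.0013
backR [0.6045 0.2384 0.0367] 0.002
backL [0.4891 0.25   0.0364] 0.0017
frR [0.5955 0.1489 0.0267] 0.0014
frL [0.4809 0.1602 0.0275] 0.0012
yaw x 1.4754941064827192 yaw from y 1.471734656819006
yaw 1.4736143816508624
origin via pin [0.54175782 0.19017167]
pin [-0.086  0.075]
peg [-0.1036 -0.0035]
backR [ 0.0541 -0.0577]
backL [0.0544 0.0582]
frR [-0.0358 -0.0575]
frL [-0.0358  0.0577]
corner [ 0.0825 -0.0649]
corner [0.079 0.066]
slat-lip corner [ 0.0381 -0.0379]
slat-lip corner [0.0375 0.0396]
board [[-0.2514 -0.0326]
 [-0.3738 -0.0603]
 [-0.3913  0.0235]
 [-0.2694  0.0511]] [-0.3215 -0.0046]
gate 0.22024984649965743 0.08045587210838877
[[-0.911  0.412 -0.001]
 [ 0.412  0.911 -0.002]
 [ 0.    -0.002 -1.   ]]
cup [ 0.015 -0.231] [0.773 0.182 0.07 ]
tin [-0.136 -0.263] [0.79  0.029 0.075]
```

Measurements agree with the description: pin-to-peg is 80.5 mm, the screws are symmetric and the heights are within 2–4 mm. The carrier origin is (0.542,0.190) with yaw 1.474 and the gate is at 0.22 rad. Next I go above the peg.

```bash
R='[-2.26,-1.25,0,0,-2.26,-1.25,0,0,-2.26,-1.25,0,0,-2.26,-1.25,0,0,-2.26,-1.25,0,0]'
python3 -m pendant '[-2.26,-1.25,0,0,-2.26,-1.25,0,0,-2.26,-1.25,0,0,-2.26,-1.25,0,0,-2.26,-1.25,0,0]' 1
python3 -m pendant '[-2.26,-1.25,0,0,-2.26,-1.25,0,0,-2.26,-1.25,0,0,-2.26,-1.25,0,0,-2.26,-1.25,0,0]' >/dev/null
python3 -m pendant '[-2.26,-1.25,0,0,-2.26,-1.25,0,0,-2.26,-1.25,0,0,-2.26,-1.25,0,0,-2.26,-1.25,0,0]' >/dev/null
python3 -m pendant '[-2.26,-1.25,0,0,-2.26,-1.25,0,0,-2.26,-1.25,0,0,-2.26,-1.25,0,0,-2.26,-1.25,0,0]' >/dev/null
python3 -m pendant '[0,0,0,-0.107,0,0,0,0]'
cat >> h.py <<'E'
def st(target=None):
    o=observe(); M=rv(o['orientation']); p=o['tool_pos']
    print("t",round(o['clock'],2),"p",p.round(4),"yawy",round(np.arctan2(M[1,1],M[0,1]),4),"F",o['force'].round(1),"w",round(o['grip_width'],4),"j6",o['joints'][5].round(2))
    O=np.array([.5418,.1902]);y=1.4736;C=np.array([[np.cos(y),-np.sin(y)],[np.sin(y),np.cos(y)]]); print("carrier xy",((p[:2]-O)@C).round(4))
    if target is not None: print("shift cm in tool",(100*M.T@(np.array(target)-p)).round(2))
E
python3 -c "
from h import *; st([.5352,.0867,.057])"
```

```text
clock: 0.52
tool_pos: [0.3042, 0.3965, 0.2417]
orientation: [-0.661, -3.071, 0.001]
force: [-0.0, 0.2, 0.9]
grip_width: 0.0856
gripper_force: 0.0
clock: 1.93
tool_pos: [0.5358, 0.0858, 0.2412]
orientation: [-0.498, -3.1, 0.001]
force: [-0.7, 0.4, 0.4]
grip_width: 0.0854
gripper_force: 0.0
t 1.93 p [0.5358 0.0858 0.2412] yawy 1.2523 F [-0.7  0.4  0.4] w 0.0854 j6 -1.2
carrier xy [-0.1045 -0.0042]
shift cm in tool [ 0.05  0.08 18.42]
```

```bash
python3 -m pendant '[0.05,0.08,3,0,0,0,3,0,0,0,3,0,0,0,3,0,0,0,2.5,0]' >/dev/null
python3 -m pendant '[0,0,2,0,0,0,1.2,0,0,0,0.7,0,0,0,0,0]'
python3 -m pendant '[0,0,0,0,0,0,0,0,0,0,0,0,0,0,0,0,0,0,0,0]' 0
python3 -m pendant '[0,0,0,0,0,0,0,0,0,0,0,0,0,0,0,0,0,0,0,0]'
python3 -c "
from h import *; st()"
```

```text
clock: 2.68
tool_pos: [0.5342, 0.0883, 0.0569]
orientation: [-0.497, -3.099, 0.001]
force: [0.1, 0.4, 0.2]
grip_width: 0.0858
gripper_force: 0.0
clock: 3.1
tool_pos: [0.5359, 0.088, 0.0593]
orientation: [0.497, 3.1, 0.001]
force: [-0.2, 0.6, 0.4]
grip_width: 0.0254
gripper_force: 0.0
clock: 3.52
tool_pos: [0.5357, 0.0879, 0.0591]
orientation: [0.497, 3.101, 0.0]
force: [-0.5, -0.7, 4.7]
grip_width: 0.0123
gripper_force: 58.4
t 3.52 p [0.5357 0.0879 0.0591] yawy 1.2529 F [-0.5 -0.7  4.7] w 0.0123 j6 -1.19
carrier xy [-0.1024 -0.0039]
```

Gripped the peg. Now swing it.

```bash
python3 -m pendant '[0.04,-0.8,0,0.1,0.04,-0.8,0,0.1,0.04,-0.8,0,0.1]'
python3 -m pendant '[0.04,-0.8,0,0.1,0.04,-0.8,0,0.1,0.04,-0.8,0,0.1,0.04,-0.8,0,0.1]'
python3 -m pendant '[0.04,-0.8,0,0.1,0.04,-0.8,0,0.1,0.04,-0.8,0,0.1,0.04,-0.8,0,0.1]' >/dev/null
python3 -m pendant '[0.04,-0.8,0,0.1,0.04,-0.8,0,0.1,0.04,-0.8,0,0.1,0.04,-0.8,0,0.1,0.04,-0.8,0,0.1]'
python3 -m pendant '[0,0,0,0,0,0,0,0]'
python3 -c "
from h import *; st()"
```

```text
clock: 3.77
tool_pos: [0.5253, 0.0664, 0.0591]
orientation: [0.961, 2.989, 0.001]
force: [1.1, -0.8, 3.6]
grip_width: 0.0126
gripper_force: 58.5
clock: 4.1
tool_pos: [0.5021, 0.0438, 0.0591]
orientation: [1.536, 2.737, -0.0]
force: [1.3, -3.4, 4.1]
grip_width: 0.0127
gripper_force: 58.4
clock: 4.85
tool_pos: [0.4317, 0.0352, 0.0591]
orientation: [2.572, 1.795, -0.005]
force: [-2.2, -8.1, 7.4]
grip_width: 0.0126
gripper_force: 58.8
clock: 5.02
tool_pos: [0.4312, 0.0354, 0.0591]
orientation: [2.569, 1.802, -0.006]
force: [-3.8, -8.4, 7.5]
grip_width: 0.0125
gripper_force: 58.9
t 5.02 p [0.4312 0.0354 0.0591] yawy -0.3472 F [-3.8 -8.4  7.5] w 0.0125 j6 0.3
carrier xy [-0.1648  0.0951]
```

```bash
python3 -m pendant '[0,0,0,0,0,0,0,0,0,0,0,0,0,0,0,0,0,0,0,0]' 1
python3 -m pendant '[0,0,-2,0,0,0,-3,0,0,0,-3,0,0,0,-3,0,0,0,-3,0]'
python3 -m pendant '[0,0,0,-0.125,0,0,0,-0.125,0,0,0,0]' 0.5
cat >> h.py <<'E'
O=np.array([.5418,.1902]);Y=1.4736;C=np.array([[np.cos(Y),-np.sin(Y)],[np.sin(Y),np.cos(Y)]])
def board(f):
    d=snap("top",f); hsv=cv2.cvtColor(d["color"],cv2.COLOR_RGB2HSV); m=cv2.inRange(hsv,(75,40,40),(105,255,255)); m[:150]=0; m[:, :180]=0
    c=max(cv2.findContours(m,0,2)[0],key=cv2.contourArea); P=np.array([(plane(d,*p,.012)[:2]-O)@C for p in cv2.boxPoints(cv2.minAreaRect(c))])
    e=[P[1]-P[0],P[2]-P[1]]; L=max(e,key=np.linalg.norm); L=L*np.sign(L[0])
    print("board ctr",P.mean(0).round(4),"yaw",np.arctan2(L[1],L[0]).round(4),"size",[np.linalg.norm(i).round(4) for i in e]); return d
E
python3 -c "
from h import *; board('pics/t1.png')
w=O+C@[-.43,-.005]; st([*w,.11])"
```

```text
clock: 5.43
tool_pos: [0.4317, 0.0379, 0.0579]
orientation: [-2.571, -1.804, 0.0]
force: [-0.6, -0.2, -0.2]
grip_width: 0.072
gripper_force: 0.0
clock: 5.85
tool_pos: [0.4316, 0.0379, 0.1995]
orientation: [-2.571, -1.805, 0.0]
force: [1.0, 0.8, -0.5]
grip_width: 0.0854
gripper_force: 0.0
clock: 6.1
tool_pos: [0.4322, 0.0378, 0.199]
orientation: [2.323, 2.113, 0.002]
force: [-0.2, -0.4, -0.2]
grip_width: 0.0515
gripper_force: 0.0
board ctr [-0.3126  0.2416] yaw 0.0847 size [np.float64(0.2231), np.float64(0.2409)]
t 6.15 p [0.4319 0.0378 0.1983] yawy -0.0993 F [0.2 0.3 0.2] w 0.0437 j6 0.06
carrier xy [-0.1623  0.0946]
shift cm in tool [-26.75  10.02   8.82]
```

View pics/t1.png

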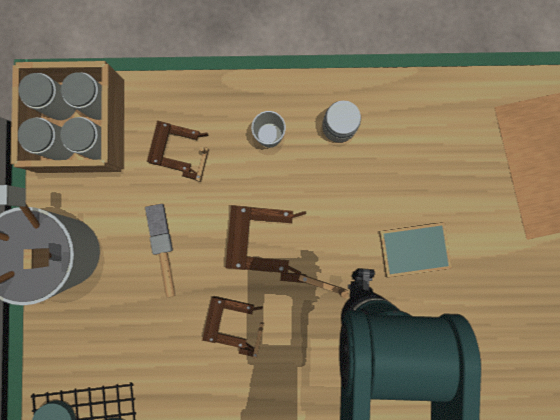

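The gate is open (bar from (285,270) to (345,290)) and the board is unmoved at (415,250). The arm's colour fooled the mask, so I'll tighten it. Next I go behind the board.

```bash
sed -i 's/(75,40,40),(105,255,255)); m\[:150\]/(75,30,88),(105,255,255)); m[:150]/' h.py
python3 -m pendant '[-2.7,1,0,0,-2.7,1,0,0,-2.7,1,0,0,-2.7,1,0,0,-2.7,1,0,0]' >/dev/null
python3 -m pendant '[-2.7,1,0,0,-2.7,1,0,0,-2.7,1,0,0,-2.7,1,0,0,-2.45,1,0,0]' >/dev/null
python3 -m pendant '[0,0,3,0,0,0,3,0,0,0,3,0,0,0,0,0]'
python3 -c "
from h import *; board('pics/t2.png')
w=O+C@[-.43,-.005]; st([*w,.012])"
```

```text
clock: 7.32
tool_pos: [0.501, -0.2358, 0.0999]
orientation: [-2.319, -2.097, 0.007]
force: [-1.1, 1.4, -1.5]
grip_width: 0.0427
gripper_force: 0.0
board ctr [-0.2999  0.0222] yaw 0.2258 size [np.float64(0.0703), np.float64(0.0428)]
t 7.37 p [ 0.5026 -0.2366  0.1034] yawy -0.0994 F [-0.8 -0.2  0.5] w 0.0433 j6 -0.44
carrier xy [-0.4286 -0.0024]
shift cm in tool [-0.19  0.35  9.14]
```

```bash
python3 -m pendant '[-0.2,0.3,3,0,0,0,3,0,0,0,1.5,0,0,0,0.8,0]'
python3 -m pendant '[0,0,0.5,0,0,0,0.2,0,0,0,0,0]'
python3 -c "
from h import *; st([0.5,-.23,.010])"
```

```text
clock: 7.7
tool_pos: [0.508, -0.2401, 0.0245]
orientation: [-2.326, -2.108, 0.001]
force: [-1.1, -0.6, -0.2]
grip_width: 0.0428
gripper_force: 0.0
clock: 7.95
tool_pos: [0.5094, -0.2411, 0.0199]
orientation: [2.325, 2.109, 0.001]
force: [-0.4, 0.7, -0.3]
grip_width: 0.0429
gripper_force: 0.0
t 7.95 p [ 0.5094 -0.2411  0.0199] yawy -0.0973 F [-0.4  0.7 -0.3] w 0.0429 j6 -0.45
carrier xy [-0.4324 -0.0096]
shift cm in tool [ 1.01 -1.04  0.98]
```

```bash
python3 -m pendant '[0,-0.4,0.3,0,0,0,0.2,0,0,0,0.2,0,0,0,0,0]'
python3 -m pendant '[1,0,0,0,1,0,0,0,0.7,0,0,0,0.7,0,0,0,0,0,0,0]'
python3 -m pendant '[0.7,0,0,0,0.7,0,0,0,0.7,0,0,0,0.7,0,0,0,0,0,0,0]'
python3 -c "
from h import *; board('pics/t3.png'); snap('scene','pics/s3.png');st()"
```

```text
clock: 8.28
tool_pos: [0.5042, -0.2401, 0.0113]
orientation: [-2.327, -2.111, -0.0]
force: [0.6, -0.5, -0.5]
grip_width: 0.0427
gripper_force: 0.0
clock: 8.7
tool_pos: [0.5078, -0.2044, 0.0113]
orientation: [-2.324, -2.113, -0.001]
force: [-0.2, -0.4, -0.2]
grip_width: 0.0426
gripper_force: 0.0
clock: 9.12
tool_pos: [0.5104, -0.1769, 0.0112]
orientation: [-2.325, -2.112, -0.001]
force: [0.6, -0.2, -0.1]
grip_width: 0.0427
gripper_force: 0.0
board ctr [-0.2618  0.0199] yaw 0.0413 size [np.float64(0.0176), np.float64(0.0558)]
t 9.22 p [ 0.5104 -0.1779  0.0113] yawy -0.0963 F [ 0.1 -0.2  0.5] w 0.0427 j6 -0.34
carrier xy [-0.3694 -0.0045]
```

View pics/s3.png

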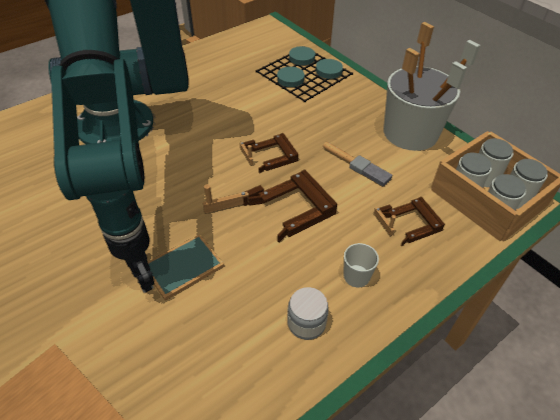

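```bash
python3 -c "
import cv2
s=cv2.imread('pics/s3.png');cv2.imwrite('pics/s3c.png',cv2.resize(s[225:305,120:240],None,fx=6,fy=6,interpolation=cv2.INTER_CUBIC))"
```

```text
(no output)
```

View pics/s3c.png

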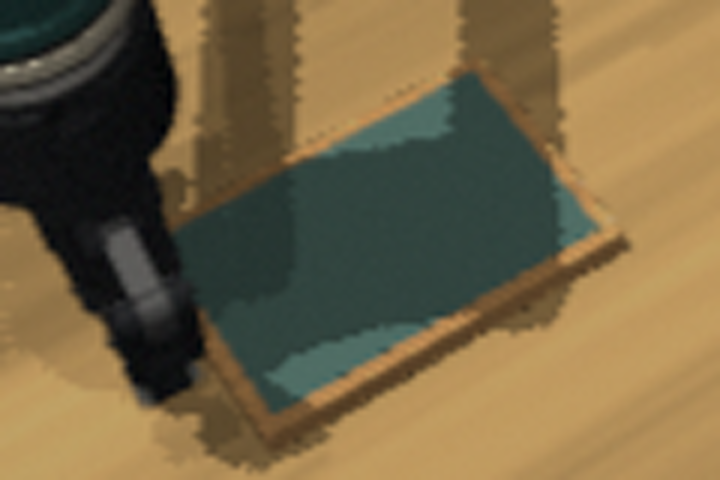

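The crop shows the board pushed by the fingertips, with its top corners at about (470,68), (618,233) and (272,428).

```bash
python3 -c "
from h import *
s=dict(np.load('pics/s3.png.npz'))
f=lambda x,y:(plane(s,120+(x+.5)/6-.5,225+(y+.5)/6-.5,.012)[:2]-O)@C
a,b,c=f(470,68),f(618,233),f(272,428)
print(a.round(4),b.round(4),c.round(4),np.linalg.norm(a-b),np.linalg.norm(b-c),(a+c)/2,np.arctan2(*(b-c)[::-1]),np.arctan2(*(a-b)[::-1])-np.pi/2)"
```

```text
[-0.2228  0.035 ] [-0.2111 -0.0591] [-0.3457 -0.0681] 0.09482203779448876 0.13483470302528716 [-0.28422527 -0.01653168] 0.06695832613112343 0.12340149021521163
```

```bash
python3 -m pendant '[0.6,0,0,0,0.6,0,0,0,0.6,0,0,0,0.4,0,0,0,0,0,0,0]'
python3 -m pendant '[-1.5,0,0,0,-1.5,0,-1,0,0,0,-3,0,0,0,-3,0,0,0,0,0]'
python3 -c "
from h import *; snap('scene','pics/s4.png'); w=O+C@[-.26,-.11]; st([*w,.09])
s=cv2.imread('pics/s4.png');cv2.imwrite('pics/s4c.png',cv2.resize(s[215:305,120:250],None,fx=6,fy=6,interpolation=cv2.INTER_CUBIC))"
```

```text
clock: 9.63
tool_pos: [0.5126, -0.1555, 0.0113]
orientation: [-2.325, -2.112, -0.001]
force: [0.1, -0.4, -0.2]
grip_width: 0.0425
gripper_force: 0.0
clock: 10.05
tool_pos: [0.5134, -0.1883, 0.0882]
orientation: [2.319, 2.103, 0.008]
force: [1.0, 1.1, 0.5]
grip_width: 0.0424
gripper_force: 0.0
t 10.1 p [ 0.5123 -0.1877  0.0856] yawy -0.0972 F [ 0.6  0.2 -0.5] w 0.0426 j6 -0.36
carrier xy [-0.379  -0.0073]
shift cm in tool [11.9  10.27 -0.38]
```

View pics/s4c.png

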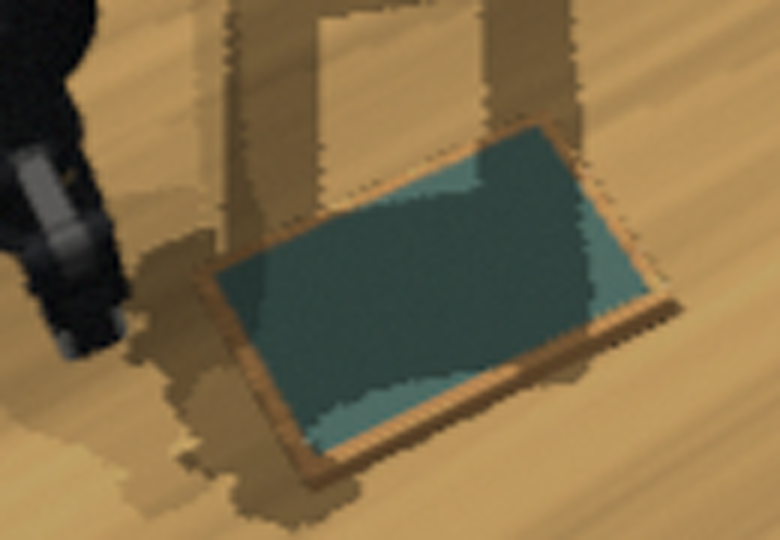

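The board is clear of the gripper. Its top corners are FL (542,118), FR (670,295), RR (316,465) and RL (205,272).

```bash
python3 -c "
from h import *
s=dict(np.load('pics/s4.png.npz'))
f=lambda x,y:(plane(s,120+(x+.5)/6-.5,215+(y+.5)/6-.5,.012)[:2]-O)@C
P=np.array([f(542,118),f(670,295),f(316,465),f(205,272)]);print(P.round(4),np.linalg.norm(P-np.roll(P,-1,0),axis=1).round(4),P.mean(0).round(4))
e=P[0]+P[1]-P[2]-P[3];print(np.arctan2(e[1],e[0]))
g=s['color'][205:315,110:260].astype(int);hsv=cv2.cvtColor(s['color'],cv2.COLOR_RGB2HSV)
m=cv2.inRange(hsv,(72,30,30),(105,255,255));m2=m*0;m2[225:300,150:240]=m[225:300,150:240]
c=max(cv2.findContours(m2,0,2)[0],key=cv2.contourArea);W=np.array([(plane(s,*p[0].astype(float),.012)[:2]-O)@C for p in c],np.float32)*1000
print(cv2.minAreaRect(W))"
```

```text
[[-0.1982  0.0253]
 [-0.196  -0.0695]
 [-0.3296 -0.0676]
 [-0.3304  0.0258]] [0.0948 0.1336 0.0935 0.1322] [-0.2636 -0.0215]
-0.008945383192937164
((-264.3583984375, -20.31393051147461), (85.26897430419922, 125.17554473876953), 89.90502166748047)
```

Board is square at (-0.264,-0.020). Next I push its far side +20 mm along carrier y with shut fingers.

```bash
python3 -m pendant '[0,2.3,0,0,2,2.3,0,0,3,2.4,0,0,3,2.3,0,0,3.3,0.2,0,0]' 0 >/dev/null
python3 -m pendant '[0.2,0,0,0,0,0,3,0,0,0,2,0,0,0,1,0,0,0,0,0]'
python3 -c "
from h import *; w=O+C@[-.264,-.10]; st([*w,.015])"
```

```text
clock: 10.93
tool_pos: [0.6119, -0.0804, 0.0167]
orientation: [-2.321, -2.106, 0.008]
force: [-0.5, -0.3, 0.2]
grip_width: 0.0002
gripper_force: 0.0
t 10.93 p [ 0.6119 -0.0804  0.0167] yawy -0.0969 F [-0.5 -0.3  0.2] w 0.0002 j6 -0.13
carrier xy [-0.2625 -0.0961]
shift cm in tool [-0.15  0.39  0.16]
```

```bash
python3 -m pendant '[-0.1,-0.6,0.15,0,0,-0.5,0,0,0,-0.5,0,0,0,-0.5,0,0,0,-0.5,0,0]'
python3 -m pendant '[0,-0.4,0,0,0,0,0,0,0,0,0,0]'
cat >> h.py <<'E'
def sboard(f):
    s=snap("scene",f); hsv=cv2.cvtColor(s['color'],cv2.COLOR_RGB2HSV)
    m=cv2.inRange(hsv,(72,30,30),(105,255,255)); m[:170]=0; m[300:]=0; m[:, :150]=0; m[:,330:]=0; m[:200,:190]=0
    c=max(cv2.findContours(m,0,2)[0],key=cv2.contourArea);W=np.array([(plane(s,*p[0].astype(float),.012)[:2]-O)@C for p in c],np.float32)*1000
    print("board mm",cv2.minAreaRect(W))
E
python3 -c "
from h import *; st(); sboard('pics/s5.png'); board('pics/t5.png')"
```

```text
clock: 11.35
tool_pos: [0.5897, -0.0799, 0.0213]
orientation: [2.325, 2.109, 0.003]
force: [1.4, -0.7, -0.1]
grip_width: -0.0
gripper_force: 0.7
clock: 11.6
tool_pos: [0.5851, -0.0792, 0.0202]
orientation: [2.326, 2.111, 0.0]
force: [0.1, -0.3, 0.0]
grip_width: -0.0001
gripper_force: 0.1
t 11.6 p [ 0.5851 -0.0792  0.0202] yawy -0.0971 F [ 0.1 -0.3  0. ] w -0.0001 j6 -0.13
carrier xy [-0.264  -0.0692]
board mm ((-184.189453125, 146.96791076660156), (202.89422607421875, 111.5105209350586), 50.474464416503906)
board ctr [-0.2532 -0.0013] yaw 1.5541 size [np.float64(0.0637), np.float64(0.0522)]
```

```bash
python3 -m pendant '[0,0.3,0,0,0,0,0.5,0,0,-0.4,0,0,0,-0.37,0,0,0,0,0,0]'
python3 -c "
from h import *; st()"
python3 -m pendant '[0,2,0,0,0,2,0,0,0,2,-3,0,0,0,-3,0,0,0,-3,0]' >/dev/null
python3 -m pendant '[-4,0,0,0,-4,0,0,0,-4,0,0,0,-2,0,0,0,0,0,0,0]' 0.5
python3 -c "
from h import *; st(); sboard('pics/s6.png'); board('pics/t6.png')
s=cv2.imread('pics/s6.png');cv2.imwrite('pics/s6c.png',cv2.resize(s[160:300,100:290],None,fx=4,fy=4,interpolation=cv2.INTER_CUBIC))"
```

```text
clock: 12.12
tool_pos: [0.5829, -0.0792, 0.0166]
orientation: [2.323, 2.108, 0.006]
force: [3.1, -1.3, 4.9]
grip_width: -0.0002
gripper_force: 3.2
t 12.12 p [ 0.5829 -0.0792  0.0166] yawy -0.097 F [ 3.1 -1.3  4.9] w -0.0002 j6 -0.13
carrier xy [-0.2642 -0.0671]
clock: 12.95
tool_pos: [0.6252, -0.2289, 0.1034]
orientation: [-2.332, -2.104, 0.004]
force: [0.1, 0.7, 0.5]
grip_width: 0.0426
gripper_force: 0.0
t 12.95 p [ 0.6252 -0.2289  0.1034] yawy -0.1027 F [0.1 0.7 0.5] w 0.0426 j6 -0.33
carrier xy [-0.4091 -0.1236]
board mm ((-264.2569580078125, -9.302013397216797), (85.54419708251953, 125.11045837402344), 89.90406799316406)
board ctr [-0.2626 -0.0312] yaw 1.2411 size [np.float64(0.065), np.float64(0.0648)]
```

View pics/s6c.png

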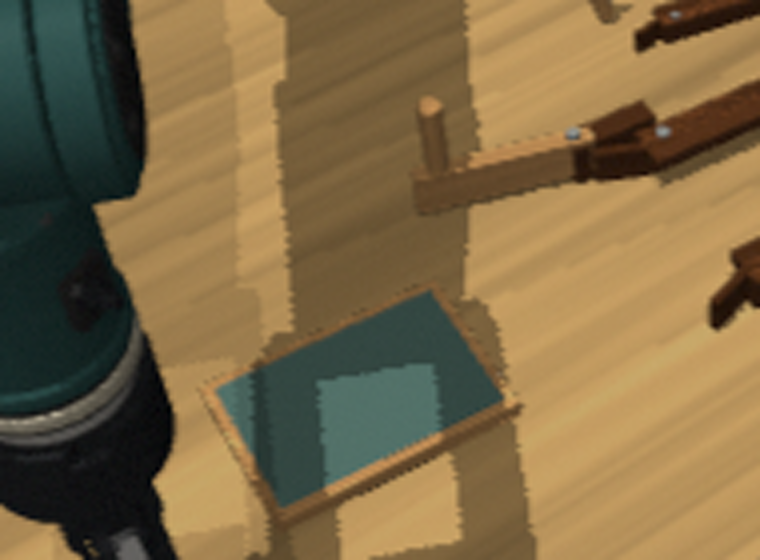

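Board is square, now at y=-9 mm. One more side push, lower this time.

```bash
python3 -m pendant '[3.6,0,0,0,3.6,0,0,0,3.6,-1,0,0,3.7,-1,0,0,0,-0.5,0,0]' 0 >/dev/null
python3 -m pendant '[0,0,3,0,0,0,3,0,0,0,2,0,0,0,0.7,0,0,0,0,0]'
python3 -c "
from h import *; w=O+C@[-.264,-.075]; st([*w,.013])"
```

```text
clock: 13.88
tool_pos: [0.6137, -0.0756, 0.0147]
orientation: [-2.321, -2.109, 0.006]
force: [-0.4, 0.6, -0.5]
grip_width: -0.0002
gripper_force: 0.0
t 13.88 p [ 0.6137 -0.0756  0.0147] yawy -0.0955 F [-0.4  0.6 -0.5] w -0.0002 j6 -0.12
carrier xy [-0.2576 -0.0973]
shift cm in tool [-0.64 -2.23  0.18]
```

```bash
python3 -m pendant '[-0.6,-0.9,0.2,0,0,-0.9,0,0,0,-0.3,0,0,0,0,0,0]'
python3 -c "
from h import *; w=O+C@[-.264,-.059]; st([*w,.013])"
```

```text
clock: 14.22
tool_pos: [0.5945, -0.0809, 0.0173]
orientation: [2.326, 2.11, 0.002]
force: [-0.2, -0.4, -0.3]
grip_width: 0.0003
gripper_force: 0.0
t 14.22 p [ 0.5945 -0.0809  0.0173] yawy -0.0971 F [-0.2 -0.4 -0.3] w 0.0003 j6 -0.13
carrier xy [-0.2647 -0.0788]
shift cm in tool [ 0.08 -1.98  0.42]
```

```bash
python3 -m pendant '[0,0,0.4,0,0,-0.5,0,0,0,-0.5,0,0,0,-0.5,0,0,0,0,0,0]'
python3 -c "
from h import *; w=O+C@[-.264,-.058]; st([*w,.013])"
```

```text
clock: 14.63
tool_pos: [0.5787, -0.0795, 0.0118]
orientation: [-2.326, -2.111, 0.0]
force: [0.2, 0.2, 0.2]
grip_width: 0.0001
gripper_force: 0.0
t 14.63 p [ 0.5787 -0.0795  0.0118] yawy -0.097 F [0.2 0.2 0.2] w 0.0001 j6 -0.14
carrier xy [-0.2648 -0.0628]
shift cm in tool [ 0.08 -0.49 -0.12]
```

```bash
python3 -m pendant '[0,-0.3,0,0,0,-0.15,0,0,0,0,0,0]'
python3 -c "
from h import *; st()"
python3 -m pendant '[0,2,0,0,0,2,0,0,0,2,-3,0,0,0,-3,0,0,0,-3,0]' >/dev/null
python3 -m pendant '[-4,-2,0,0,-4,-2,0,0,-3,-1,0,0,0,-0.8,0,0,0,0,0,0]' 0.5
python3 -c "
from h import *; st(); sboard('pics/s7.png')"
```

```text
clock: 14.88
tool_pos: [0.5748, -0.0792, 0.0119]
orientation: [-2.327, -2.111, -0.0]
force: [-0.3, 0.6, 0.1]
grip_width: 0.0003
gripper_force: 0.1
t 14.88 p [ 0.5748 -0.0792  0.0119] yawy -0.097 F [-0.3  0.6  0.1] w 0.0003 j6 -0.14
carrier xy [-0.265 -0.059]
clock: 15.72
tool_pos: [0.5679, -0.1849, 0.1016]
orientation: [-2.329, -2.106, 0.001]
force: [0.1, 0.1, -0.5]
grip_width: 0.0423
gripper_force: 0.0
t 15.72 p [ 0.5679 -0.1849  0.1016] yawy -0.1004 F [ 0.1  0.1 -0.5] w 0.0423 j6 -0.31
carrier xy [-0.3708 -0.0624]
board mm ((-264.3427734375, 4.9823760986328125), (125.05182647705078, 85.44597625732422), 0.22329623997211456)
```

```bash
python3 -m pendant '[-0.6,-2.2,0,0,0,-2.2,0,0,0,-2,0,0,0,0,3,0,0,0,3,0]' >/dev/null
python3 -m pendant '[0,0,1.5,0,0,0,1,0,0,0,0,0,0,0,0,0]'
python3 -c "
from h import *; w=O+C@[-.375,0.004]; st([*w,.011])"
```

```text
clock: 16.52
tool_pos: [0.506, -0.1828, 0.0168]
orientation: [-2.325, -2.112, -0.0]
force: [-0.2, 0.6, 0.6]
grip_width: 0.043
gripper_force: 0.0
t 16.52 p [ 0.506  -0.1828  0.0168] yawy -0.0957 F [-0.2  0.6  0.6] w 0.043 j6 -0.36
carrier xy [-0.3747 -0.0006]
shift cm in tool [-0.03 -0.46  0.58]
```

```bash
python3 -m pendant '[0,-0.5,0.6,0,0,0,0,0,0.8,0,0,0,1,0,0,0,1,0,0,0]'
python3 -m pendant '[1,0,0,0,1,0.05,0,0,1,0.05,0,0,1,0.05,0,0,1,0.05,0,0]' 
python3 -m pendant '[1,0.05,0,0,1,0.05,0,0,1,0.05,0,0,1,0.05,0,0,0,0,0,0]' 
python3 -c "
from h import *; w=O+C@[-.2325,0]; st([*w,.011]); sboard('pics/s8.png')"
```

```text
clock: 16.93
tool_pos: [0.5035, -0.1544, 0.0115]
orientation: [2.326, 2.11, 0.001]
force: [0.6, -0.3, 1.0]
grip_width: 0.0423
gripper_force: 0.0
clock: 17.35
tool_pos: [0.5103, -0.1046, 0.0111]
orientation: [2.326, 2.111, 0.0]
force: [-0.9, -1.4, 1.0]
grip_width: 0.0424
gripper_force: 0.9
clock: 17.77
tool_pos: [0.5158, -0.0636, 0.0105]
orientation: [-2.324, -2.112, -0.002]
force: [0.5, -0.8, 0.0]
grip_width: 0.0425
gripper_force: 0.0
t 17.77 p [ 0.5158 -0.0636  0.0105] yawy -0.0954 F [ 0.5 -0.8  0. ] w 0.0425 j6 -0.14
carrier xy [-0.2551  0.0013]
shift cm in tool [ 2.26  0.13 -0.04]
board mm ((-172.21945190429688, 0.9166412353515625), (85.26838684082031, 125.53115844726562), 89.70903015136719)
```

Board is centred (y=+0.9 mm) and square, so I push it in.

```bash
python3 -m pendant '[0.8,0.02,0,0,0.8,0.02,0,0,0.8,0.02,0,0,0.8,0,0,0,0.8,0,0,0]'
python3 -m pendant '[0.8,0,0,0,0.8,0,0,0,0.8,0,0,0,0.8,0,0,0,0.8,0,0,0]'
python3 -m pendant '[0.8,0,0,0,0.8,0,0,0,0.8,0,0,0,0.8,0,0,0,0.8,0,0,0]'
python3 -m pendant '[0.8,0,0,0,0.8,0,0,0,0.8,0,0,0,0.3,0,0,0,0,0,0,0]'
python3 -c "
from h import *; w=O+C@[-.0825,0]; st([*w,.011]); sboard('pics/s9.png')"
```

```text
clock: 18.23
tool_pos: [0.5202, -0.0254, 0.0107]
orientation: [-2.326, -2.111, 0.0]
force: [-0.6, -0.9, -0.2]
grip_width: 0.0428
gripper_force: 0.3
clock: 18.65
tool_pos: [0.5242, 0.0144, 0.0108]
orientation: [-2.326, -2.111, -0.0]
force: [0.1, -0.6, -0.3]
grip_width: 0.0427
gripper_force: 0.3
clock: 19.07
tool_pos: [0.5281, 0.0542, 0.0108]
orientation: [-2.326, -2.111, -0.0]
force: [0.5, -1.0, -0.1]
grip_width: 0.0426
gripper_force: 0.3
clock: 19.48
tool_pos: [0.5307, 0.0812, 0.0109]
orientation: [-2.325, -2.112, -0.001]
force: [0.4, -0.2, -0.6]
grip_width: 0.0428
gripper_force: 0.0
t 19.48 p [0.5307 0.0812 0.0109] yawy -0.0959 F [ 0.4 -0.2 -0.6] w 0.0428 j6 0.14
carrier xy [-0.1095  0.0004]
shift cm in tool [ 2.7   0.05 -0.01]
board mm ((-26.767757415771484, 0.6975784301757812), (125.27745819091797, 83.68599700927734), 0.8192504644393921)
```

Going smoothly; 27 mm left. I push gently until the stop resists.

```bash
python3 -m pendant '[0.6,0,0,0,0.6,0,0,0,0.5,0,0,0,0.4,0,0,0,0.2,0,0,0]'
python3 -m pendant '[0.2,0,0,0,0.1,0,0,0,0.1,0,0,0,0,0,0,0]'
python3 -m pendant '[0.1,0,0,0,0.1,0,0,0,0,0,0,0]'
python3 -c "
from h import *; st(); sboard('pics/s10.png')"
```

```text
clock: 19.95
tool_pos: [0.5329, 0.1038, 0.0108]
orientation: [-2.326, -2.112, -0.0]
force: [0.1, -2.5, 0.6]
grip_width: 0.0424
gripper_force: 0.5
clock: 20.28
tool_pos: [0.5332, 0.1073, 0.0108]
orientation: [-2.326, -2.111, -0.0]
force: [-0.4, -0.0, -0.2]
grip_width: 0.0429
gripper_force: 0.0
clock: 20.53
tool_pos: [0.5334, 0.1092, 0.0108]
orientation: [-2.327, -2.111, -0.0]
force: [-0.6, 0.1, 0.1]
grip_width: 0.0424
gripper_force: 0.2
t 20.53 p [0.5334 0.1092 0.0108] yawy -0.0971 F [-0.6  0.1  0.1] w 0.0424 j6 0.19
carrier xy [-0.0814  0.0005]
board mm ((-6.871250152587891, 0.5306549072265625), (108.96479034423828, 83.51907348632812), 0.3987983465194702)
```

```bash
python3 -m pendant '[0.1,0,0,0,0.1,0,0,0,0,0,0,0]'
python3 -m pendant '[0.1,0,0,0,0.1,0,0,0,0,0,0,0]'
python3 -m pendant '[0.1,0,0,0,0,0,0,0,0,0,0,0]'
python3 -c "
from h import *; st(); sboard('pics/s11.png')"
```

```text
clock: 20.83
tool_pos: [0.5334, 0.1095, 0.0109]
orientation: [2.325, 2.11, -0.004]
force: [-1.1, -5.7, 1.3]
grip_width: 0.0428
gripper_force: 2.9
clock: 21.08
tool_pos: [0.5334, 0.1097, 0.0109]
orientation: [2.323, 2.108, -0.009]
force: [-1.6, -11.6, 2.0]
grip_width: 0.0427
gripper_force: 5.4
clock: 21.33
tool_pos: [0.5333, 0.1097, 0.0109]
orientation: [2.323, 2.107, -0.011]
force: [-2.4, -12.6, 3.0]
grip_width: 0.0428
gripper_force: 6.6
t 21.33 p [0.5333 0.1097 0.0109] yawy -0.0973 F [ -2.4 -12.6   3. ] w 0.0428 j6 0.2
carrier xy [-0.0809  0.0006]
board mm ((-7.843605041503906, 1.6883697509765625), (109.79669952392578, 81.93289947509766), 2.8656933307647705)
```

Firm against the stop (12 N). Back off, rise and go over the peg, which was released at world (0.4317,0.0379).

```bash
python3 -m pendant '[-1,0,0,0,-1.5,0,0,0,-1,0,-1,0,0,0,-3,0,0,0,-3,0]' >/dev/null
python3 -m pendant '[0,0,-3,0,0,0,-3,0,0,0,-3,0,0,0,-1,0,0,0,0,0]'
python3 -m pendant '[-1.5,-2.4,0,0,-1.5,-2.4,0,0,-1.5,-2.4,0,0,-0.4,-2.1,0,0,0,0,0,0]' 1
python3 -m pendant '[0,0,0,0.125,0,0,0,0.125,0,0,0,0,0,0,0,0]'
python3 -c "
from h import *; st([.4315,.0365,.0585]); s=snap('scene','pics/s12.png')
c=s['color'][:,:,::-1]; cv2.imwrite('pics/s12c.png',cv2.resize(c[130:260,170:350],None,fx=4,fy=4,interpolation=cv2.INTER_CUBIC))"
```

```text
clock: 22.22
tool_pos: [0.5327, 0.0796, 0.1858]
orientation: [2.322, 2.108, 0.012]
force: [0.3, 0.6, 0.1]
grip_width: 0.0427
gripper_force: 0.0
clock: 22.63
tool_pos: [0.4291, 0.0393, 0.1784]
orientation: [-2.324, -2.107, 0.006]
force: [-0.1, 0.7, -0.5]
grip_width: 0.0854
gripper_force: 0.0
clock: 22.97
tool_pos: [0.433, 0.0397, 0.1796]
orientation: [-2.567, -1.808, 0.002]
force: [0.2, -0.6, -0.8]
grip_width: 0.0858
gripper_force: 0.0
t 22.97 p [0.433  0.0397 0.1796] yawy -0.3437 F [ 0.2 -0.6 -0.8] w 0.0858 j6 0.3
carrier xy [-0.1603  0.0937]
shift cm in tool [-3.500e-01 -1.000e-02  1.211e+01]
```

View pics/s12c.png

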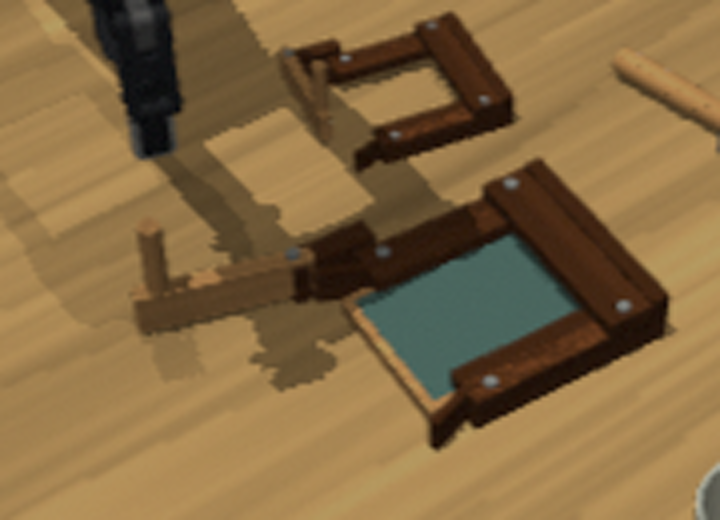

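The board is home with the gate still open and its peg at crop (150,228). Descend and grip.

```bash
python3 -m pendant '[-0.35,0,3,0,0,0,3,0,0,0,3,0,0,0,2,0,0,0,1,0]' >/dev/null
python3 -m pendant '[0,0,0,0,0,0,0,0,0,0,0,0]'
python3 -m pendant '[0,0,0,0,0,0,0,0,0,0,0,0,0,0,0,0,0,0,0,0]' 0 >/dev/null
python3 -m pendant '[0,0,0,0,0,0,0,0,0,0,0,0,0,0,0,0,0,0,0,0]'
python3 -c "
from h import *; st()"
```

```text
clock: 23.68
tool_pos: [0.4334, 0.0362, 0.0624]
orientation: [2.57, 1.804, 0.004]
force: [0.2, 0.0, 0.5]
grip_width: 0.0857
gripper_force: 0.0
clock: 24.52
tool_pos: [0.432, 0.0362, 0.0611]
orientation: [2.571, 1.805, 0.0]
force: [-1.2, 0.8, 3.3]
grip_width: 0.0124
gripper_force: 58.4
t 24.52 p [0.432  0.0362 0.0611] yawy -0.3469 F [-1.2  0.8  3.3] w 0.0124 j6 0.3
carrier xy [-0.1639  0.0943]
```

```bash
python3 -m pendant '[0.04,0.8,0,-0.1,0.04,0.8,0,-0.1,0.04,0.8,0,-0.1,0.04,0.8,0,-0.1,0.04,0.8,0,-0.1]'
python3 -m pendant '[0.04,0.8,0,-0.1,0.04,0.8,0,-0.1,0.04,0.8,0,-0.1,0.04,0.8,0,-0.1,0.04,0.8,0,-0.1]'
python3 -m pendant '[0.04,0.8,0,-0.1,0.04,0.8,0,-0.1,0.04,0.8,0,-0.1,0.04,0.8,0,-0.1,0.04,0.8,0,-0.1]'
python3 -m pendant '[0.04,0.8,0,-0.1,0.04,0.8,0,-0.1,0.02,0.4,0,-0.05,0,0,0,0,0,0,0,0]'
python3 -c "
from h import *; st()
c=(observe()['tool_pos'][:2]-O)@C-[-.086,.075]; print('gate',np.arctan2(-c[0],-c[1]),np.hypot(*c))"
```

```text
clock: 24.93
tool_pos: [0.4718, 0.033, 0.0611]
orientation: [-2.039, -2.389, -0.002]
force: [-2.0, 2.4, 3.8]
grip_width: 0.0124
gripper_force: 58.6
clock: 25.35
tool_pos: [0.5079, 0.0492, 0.061]
orientation: [-1.384, -2.818, -0.003]
force: [-4.2, 3.6, 4.9]
grip_width: 0.0124
gripper_force: 58.7
clock: 25.77
tool_pos: [0.5318, 0.0804, 0.061]
orientation: [-0.644, -3.072, -0.002]
force: [-6.0, 3.5, 5.2]
grip_width: 0.0125
gripper_force: 58.8
clock: 26.18
tool_pos: [0.5373, 0.0996, 0.0611]
orientation: [-0.262, -3.128, -0.003]
force: [-4.0, 3.4, 5.9]
grip_width: 0.0123
gripper_force: 58.8
t 26.18 p [0.5373 0.0996 0.0611] yawy 1.4037 F [-4.   3.4  5.9] w 0.0123 j6 -1.33
carrier xy [-0.0906 -0.0043]
gate 0.058296619843649526 0.0794373071011999
```

```bash
python3 -m pendant '[0,0.3,0,-0.04,0,0.2,0,-0.03,0,0,0,0,0,0,0,0]'
python3 -c "
from h import *; st()
c=(observe()['tool_pos'][:2]-O)@C-[-.086,.075]; print('gate',np.arctan2(-c[0],-c[1]),np.hypot(*c))"
python3 -m pendant '[0,0,0,0,0,0,0,0,0,0,0,0,0,0,0,0,0,0,0,0]' 1
python3 -m pendant '[0,0,-1,0,0,0,-3,0,0,0,-3,0,0,0,-3,0,0,0,-3,0]' >/dev/null
python3 -m pendant '[-2,-3,-1,0,-2,-3,0,0,-2,-3,0,0,-2,-3,0,0,0,0,0,0]'
python3 -c "
from h import *; st(); s=snap('scene','pics/s13.png'); t=snap('top','pics/t13.png')
c=s['color'][:,:,::-1]; A=cv2.resize(c[150:300,190:370],None,fx=4,fy=4,interpolation=cv2.INTER_CUBIC); cv2.imwrite('pics/s13c.png',A)"
```

```text
clock: 26.52
tool_pos: [0.5378, 0.1041, 0.061]
orientation: [-0.154, -3.135, -0.002]
force: [-5.2, 1.9, 5.2]
grip_width: 0.0123
gripper_force: 58.9
t 26.52 p [0.5378 0.1041 0.061 ] yawy 1.473 F [-5.2  1.9  5.2] w 0.0123 j6 -1.39
carrier xy [-0.0861 -0.0044]
gate 0.001571260260397635 0.07942209533846586
clock: 26.93
tool_pos: [0.5389, 0.103, 0.0605]
orientation: [-0.154, -3.138, 0.0]
force: [-0.7, -0.6, 0.0]
grip_width: 0.0726
gripper_force: 0.0
clock: 27.77
tool_pos: [0.609, -0.0301, 0.2011]
orientation: [0.163, 3.135, -0.006]
force: [-0.3, 0.7, -0.4]
grip_width: 0.0854
gripper_force: 0.0
t 27.77 p [ 0.609  -0.0301  0.2011] yawy 1.4666 F [-0.3  0.7 -0.4] w 0.0854 j6 -1.61
carrier xy [-0.2128 -0.0882]
```

View pics/s13c.png

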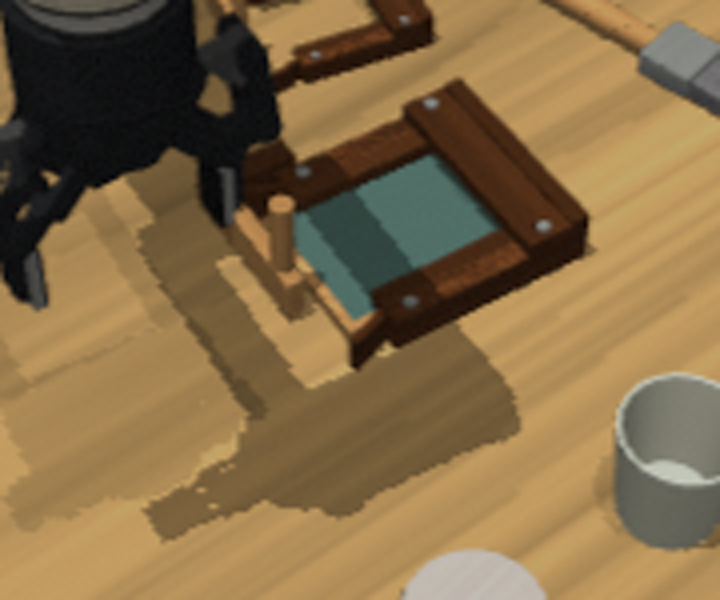

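The gate is shut across the mouth (peg at crop (282,205)), the board is home and the arm is clear of everything.

```bash
python3 -c "
from workcell import close_job; print(close_job())"
```

```text
the job is handed in; nothing more can be done
None
```

I opened the gate, slid the board in painted face up against the back stop, and shut the gate (about 0.00 rad). I never touched the tin, cup or brush, and the job is handed in after about 28 s of the 72 s; no verdict was returned.

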